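Load the square printing block into its inking stand

TASK

Draw the one square printing block out of the packed crate by its handle and seat it face down, fully home, in the square recess of the sloping inking stand, then let go. Do not drop it, leave the round blocks lying in the crate, and do not push the brush, jar or tin about.

Things in the scene. Friction and masses are not known exactly. Their poses are not given: they have to be found in the camera images.
- square_block: The only square one: loose pale wooden block 70 x 70 x 30 mm, dark rubber face below, 0.13 to 0.22 kg. On top a flat-sided darker handle, 48 mm long along the block's x, 20 mm thick along y, from 30 to 78 mm above the underside. Origin: centre of the underside; z up through the handle. It starts square to the crate, handle along the crate's x, in any of the six places.
- crate: Fixed low dark wooden crate, 154 x 225 mm (x, y), 30 mm high, walls and floor 6 mm. Holds six upright blocks, 2 along x by 3 along y, pitch 70.8 mm, under 1 mm between them. Block tops are 36 mm, handle tops 84 mm above the table; handles are 50 mm apart along the crate's y, 22 mm along x. Origin: centre of its underside, x and y along the sides, yaw within 15 degrees.
- square_recess (a point): Centre of the floor of the square recess, 74 x 74 mm, 14 mm deep, chamfered mouth, dark rigid pad as floor; about 46 mm above the table. z points square out of the sloping plate (30 degrees from vertical, leaning towards the robot), x uphill along the plate, y level; the walls run along x and y. The block fits in any of four quarter turns, then stands 16 mm proud, its handle 64 mm.
- square_plate: Grey metal plate with the square recess, 110 x 110 x 28 mm, fixed at 30 degrees on a plywood foot 116 x 112 mm; same axes as the recess. Origin: centre of its underside, 34 mm above the table; the plate's upper edge is about 86 mm above the table.
- round_recess (a point): Centre of the floor of the round recess (74 mm in diameter, 14 mm deep) of the other, otherwise like stand, same axes. It stays empty. The two stands stand side by side, either one on the left.
- round_block1: Bystander: round printing block, 70 mm in diameter, 30 mm thick, same wood, rubber face and same 48 x 20 x 48 mm handle as the square one (handle along its own x within 5 degrees of the crate's x). Origin at the centre of its underside, z up.
- round_block2: Bystander: round printing block, 70 mm in diameter, 30 mm thick, same wood, rubber face and same 48 x 20 x 48 mm handle as the square one (handle along its own x within 5 degrees of the crate's x). Origin at the centre of its underside, z up.
- round_block3: Bystander: round printing block, 70 mm in diameter, 30 mm thick, same wood, rubber face and same 48 x 20 x 48 mm handle as the square one (handle along its own x within 5 degrees of the crate's x). Origin at the centre of its underside, z up.
- round_block4: Bystander: round printing block, 70 mm in diameter, 30 mm thick, same wood, rubber face and same 48 x 20 x 48 mm handle as the square one (handle along its own x within 5 degrees of the crate's x). Origin at the centre of its underside, z up.
- round_block5: Bystander: round printing block, 70 mm in diameter, 30 mm thick, same wood, rubber face and same 48 x 20 x 48 mm handle as the square one (handle along its own x within 5 degrees of the crate's x). Origin at the centre of its underside, z up.
- brush: Bystander: flat paint brush lying near the robot, 0.2 m long along x. Origin under its middle.
- jar: Bystander: amber jar, 68 mm in diameter, 85 mm tall, standing beyond the crate and stands. Origin at the centre of its underside.
- tin: Bystander: metal tin, 80 mm in diameter, 60 mm tall, standing beyond the stands. Origin at the centre of its underside.
Things that resemble listed ones, but are neither listed nor needed, are in the scene too. What is shaped like the square_block but pink or yellow is not meant. Leave any orange look-alike of the part that bears square_recess alone.

How it is judged:
On the way:
1. the square block is lifted clear of the crate, its underside at least 45 mm above the crate's underside (z of square_block in the frame of crate above 0.045 m), for 0.2 s.
At the end, for the whole second after the job is handed in: Square block at rest in the square recess: underside within 3.5 mm of its floor, centre within 4 mm along each side, square to the plate within 0.06 rad. Round blocks upright (0.2 rad) in the crate: centres within 100 mm of its centre, undersides less than 20 mm above its own (x of square_block in the frame of square_recess between -0.004 and 0.004 m and y of square_block in the frame of square_recess between -0.004 and 0.004 m and z of square_block in the frame of square_recess below 0.0035 m and angle between the z axis of square_block and the z axis of square_recess, either way round below 0.06 rad and linear speed of square_block below 0.02 m/s and z of each of round_block1, round_block2, round_block3, round_block4, round_block5 in the frame of crate below 0.02 m and angle between each of round_block1, round_block2, round_block3, round_block4, round_block5's own z axis and vertical below 0.2 rad and horizontal distance between each of round_block1, round_block2, round_block3, round_block4, round_block5 and crate below 0.1 m); the robot touches nothing.
It fails at once if the square block falls or slides free: moves faster than 0.45 m/s with no finger on it (linear speed of square_block above 0.45 m/s and contact force between the fingers and square_block below 0.05 N).
It fails at once if the paint brush is pushed more than 30 mm (distance of brush from where it was at the start of the episode above 0.03 m).
It fails at once if the jar is pushed more than 30 mm (distance of jar from where it was at the start of the episode above 0.03 m).
It fails at once if the tin is pushed more than 30 mm (distance of tin from where it was at the start of the episode above 0.03 m).
It also fails if it takes over 45 s, if anything falls off the work surface, if the arm or the gripper's body presses on something with over 40 N, if the wrist force passes 120 N, or if a joint passes its speed limit or range.

ROBOT

A 6-joint arm with a two-finger parallel gripper is mounted at the origin on the work surface. World frame = base frame: x ahead of the robot, y to its left, z up, the work surface at z = 0. Lengths are in m, angles in rad, forces in N, time in s.
With the tool pointing down it reaches from about 0.35 to 0.85 m from the base axis. Payload 8.1 kg.
Tool frame: the origin (TCP) lies between the finger pads; the fingertips stand ahead of it and the grasp point (between the pads) lies 11 mm behind it (ctrl.tcp_to_tips is the z of the fingertips in the tool frame, in m); z points along the fingers, x is the direction in which the jaws open and shut, and the axes are right-handed (so a half turn about z gives the same grasp; the last joint's range is limited). The gripper opens to 93 mm and grips with 3 to 60 N. Pads are 15 mm wide; open, the fingers measure 128 mm over their backs; the gripper's body (75 mm by 188 mm) begins 65 mm behind the grasp point.
Start: joints at [1.202, 0.13, 1.488, -0, 1.523, -0.085], TCP at [0.168, 0.576, 0.227] pointing down, gripper open.
Joint ranges: [-2.96, 2.96], [-0.89, 2.26], [0.02, 2.5], [-1.34, 4.48], [0, 2.73], [-2.66, 2.66]. Speed limits (rad/s): [2.39, 2.39, 2.79, 3.14, 3.14, 3.14].

INTERFACE

Orientations are given as a rotation vector (axis times angle).
In Python, from station import readout, vision, ctrl gives the robot as it stands.
- The arm moves only by the tool arm_command, never from a script. Its argument "steps" is a list of rows, each a list of 2 entries, a list of its own where there are three numbers: the shift along the world's x, y, z in m, then the turn, a rotation vector about the world's x, y, z in rad. In form: [[[x, y, z], [ax, ay, az]], ...]. A call has 1 to 10 rows; each row shifts and turns the pose as measured when the row begins; what a row does not reach is not made up. A row lasts 1/12 s, in which the tool goes at most 41.7 mm and 7.16 degrees, less where a joint would pass 70% of its speed; a pose out of reach is approached as far as the arm can. A call with a gripper value outside its range is refused whole. "hand" is the closure, from 0 (fully open) to 1 (shut), set as the call begins (left out, the last holds). The fingers move at their own pace and stop on an object; "force" is the grip in N (left out, the last holds). Time passes only in rows, so rows that do not move let the fingers close. It gives the time, the measured TCP pose, the force and the opening at its end, in the units of the state.
- readout.observe(): the state, without advancing time (a new reading comes with each control period).
- vision.snapshot(name): name is "scene" or "top" or "wrist"; returns the picture (400x640x3 uint8, blue, green, red); there is no depth.
- vision.get_calibration(name): a dict with "fovy" (degrees; the focal length in pixels is half the picture's height over the tangent of half this angle, whatever the lens; pixels are square), "cx", "cy" (the principal point, pixels), "world_from_camera" (4x4, takes a point from camera to world coordinates); the wrist camera has in their place "tool_from_camera" (4x4, takes a point from camera to tool coordinates, whose origin is the TCP and whose axes are the tool frame's). Camera axes: x right, y down, z forward; pixel columns grow to the right and rows downward; lengths in m; the calibration is good to about 2 mm. The wrist camera is an equidistant fisheye: a pixel r from the principal point sees the ray r / f radians off the axis. A picture is of the moment at which its call begins: read the wrist's pose just before it. get_calibration takes no time and is no camera call.
- ctrl.hand_in(): hands the job in, once; it reports no verdict.
The state is a dict: "time_s": time; "joints": joint angles; "joint_vel": joint speeds; "effort": joint torques, N m; "position": TCP position; "tcp_rot": TCP orientation; "ft_force": force on the tool from outside, world axes, zero at the start; "moment": the same for the moment, N m; "width": finger opening in m.
Only numpy, scipy, OpenCV 4.12 (cv2) and the standard library are available. Lean on these libraries where they do the work, as an engineer would, in place of code of your own. Each camera call takes 0.05 s, during which the arm holds its last target.

## Working session

There is one attempt and no reset: what is moved stays moved. The work goes in short steps, Python scripts to look and compute and a tool call to move; the robot and the scene stay as the last step left them, time stands still between calls to the robot, and variables do not carry over. Pictures are saved under pics/ and viewed, and the job is handed in when it is done.

Besides the shell and the picture viewer there is one more tool, called after "Call:" as name(argument=value, ...), one argument or row to a line, values as JSON. arm_command: Moves the arm, as the interface text tells. Its arguments: {"type":"object","properties":{"steps":{"type":"array","items":{"type":"array"}},"hand":{"type":"number"},"force":{"type":"number"}},"required":["steps"]}

```bash
ls; mkdir -p pics; python3 - <<'E'
from station import readout, vision, ctrl
import cv2
print(readout.observe(), ctrl.tcp_to_tips)
for n in ["scene","top","wrist"]:
    cv2.imwrite(f"pics/{n}0.png",vision.snapshot(n)); print(n,vision.get_calibration(n))
E
```

```text
pics
{'time_s': 0.0, 'joints': array([ 1.20160015e+00,  1.31132530e-01,  1.48924775e+00,  8.55158635e-06,
        1.52302755e+00, -8.53882047e-02]), 'joint_vel': array([ 3.44856189e-04, -4.17320887e-05, -7.54977967e-04,  1.42754567e-03,
        4.56128468e-04,  1.74880294e-04]), 'effort': array([-1.47884188e-03, -5.59816790e+01, -4.91767251e+01,  7.65274954e-02,
        3.48521210e-02, -1.01416615e-04]), 'position': array([0.16777726, 0.57549136, 0.22562187]), 'tcp_rot': array([ 2.51252360e+00,  1.88436467e+00, -2.42498435e-03]), 'ft_force': array([-0.67041515, -0.25046016, -0.48027589]), 'moment': array([0.03061333, 0.00673477, 0.0200503 ]), 'width': 0.09285515831989499} 0.008
scene {'fovy': 54.75572185996692, 'cx': 318.4239433012711, 'cy': 197.47366866020974, 'world_from_camera': array([[-0.31133367,  0.55337715, -0.77255749,  1.32561065],
       [ 0.95009467,  0.19818185, -0.24092336,  0.26026363],
       [ 0.01978539, -0.80901031, -0.58746137,  0.63720381],
       [ 0.        ,  0.        ,  0.        ,  1.        ]])}
top {'fovy': 47.42550437184032, 'cx': 318.42409557329756, 'cy': 200.49232223732545, 'world_from_camera': array([[ 0.02896957, -0.99563753,  0.08869429,  0.48445043],
       [-0.99926728, -0.02662587,  0.0274947 ,  0.01266371],
       [-0.02501319, -0.08942581, -0.99567935,  0.98618323],
       [ 0.        ,  0.        ,  0.        ,  1.        ]])}
wrist {'fovy': 65.70646984690485, 'cx': 318.44546472969375, 'cy': 198.9591112304916, 'tool_from_camera': array([[ 9.99999639e-01, -2.81504007e-04,  8.01980311e-04,
         5.45932489e-04],
       [ 4.24683981e-05,  9.58930571e-01,  2.83640898e-01,
        -7.95808989e-02],
       [-8.48889486e-04, -2.83640761e-01,  9.58930236e-01,
        -1.57285493e-01],
       [ 0.00000000e+00,  0.00000000e+00,  0.00000000e+00,
         1.00000000e+00]])}
```

View pics/scene0.png

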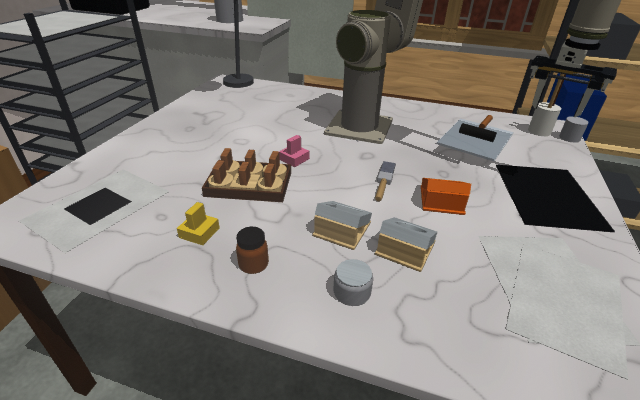

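View pics/top0.png

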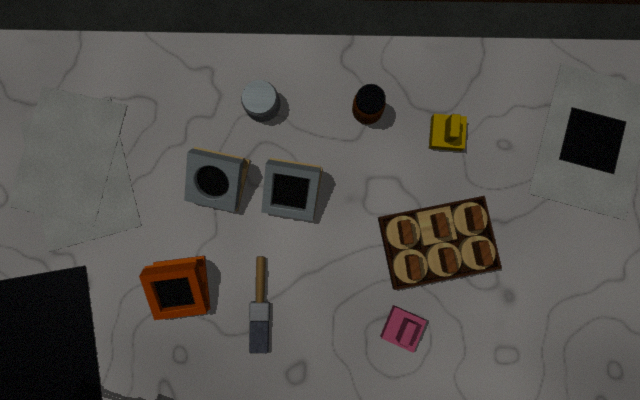

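View pics/wrist0.png

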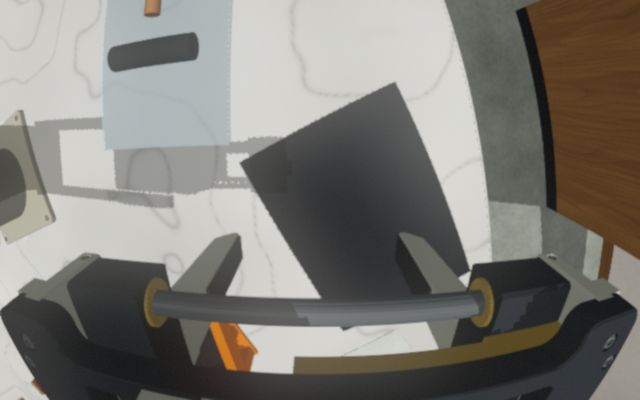

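The square block is in the crate's far, middle place, around (437,225) in the top view. The square recess is in the right-hand stand at (290,190), and the brush handle lies near (260,300). I'll zoom in on these next.

```bash
cat > h.py <<'E'
import numpy as np, cv2
from station import readout, vision, ctrl
from scipy.spatial.transform import Rotation as R
def cam(n):
    c=vision.get_calibration(n); f=200/np.tan(np.radians(c['fovy'])/2); return c,f
def pose():
    s=readout.observe(); T=np.eye(4); T[:3,:3]=R.from_rotvec(s['tcp_rot']).as_matrix(); T[:3,3]=s['position']; return T
def ray(n,uv,T=None):
    c,f=cam(n); u=(np.array(uv,float)-[c['cx'],c['cy']])
    if n=='wrist':
        r=np.linalg.norm(u); a=r/f; d=np.array([*(u/r*np.sin(a)),np.cos(a)]); M=T@c['tool_from_camera']
    else:
        d=np.array([u[0]/f,u[1]/f,1]); M=c['world_from_camera']
    d=M[:3,:3]@d; return M[:3,3],d/np.linalg.norm(d)
def onz(n,uv,z,T=None):
    o,d=ray(n,uv,T); return o+d*(z-o[2])/d[2]
def proj(n,p,T=None):
    c,f=cam(n); M=T@c['tool_from_camera'] if n=='wrist' else c['world_from_camera']
    q=np.linalg.inv(M)@np.append(p,1); q=q[:3]
    if n=='wrist':
        r=np.hypot(q[0],q[1]); a=np.arctan2(r,q[2]); return np.array([c['cx'],c['cy']])+q[:2]/r*a*f
    return np.array([c['cx'],c['cy']])+q[:2]/q[2]*f
def crop(img,x,y,w,h,s,name):
    cv2.imwrite(name,cv2.resize(img[y:y+h,x:x+w],None,fx=s,fy=s,interpolation=cv2.INTER_CUBIC))
E
python3 - <<'E'
from h import *
t=cv2.imread('pics/top0.png'); s=cv2.imread('pics/scene0.png')
crop(t,370,190,140,105,5,'pics/a1.png'); crop(t,250,145,85,85,7,'pics/a2.png')
crop(s,305,190,80,60,8,'pics/a3.png')
E
```

```text
(no output)
```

View pics/a1.png

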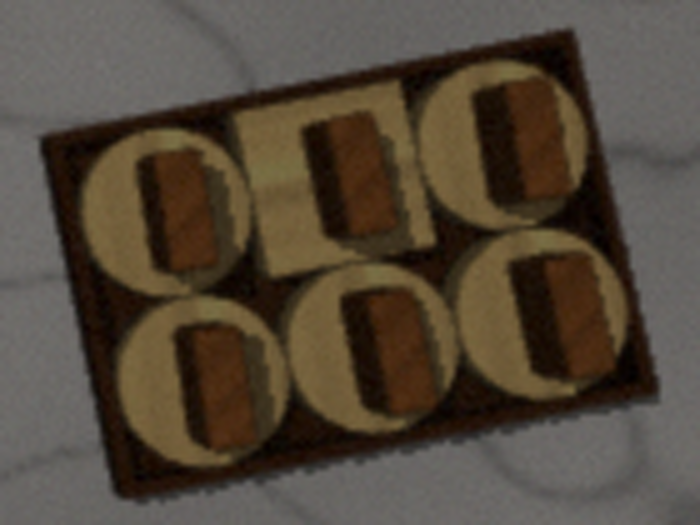

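View pics/a2.png

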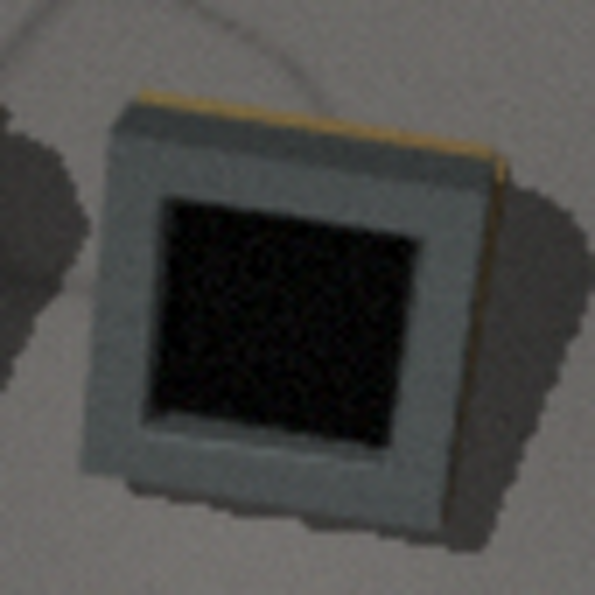

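View pics/a3.png

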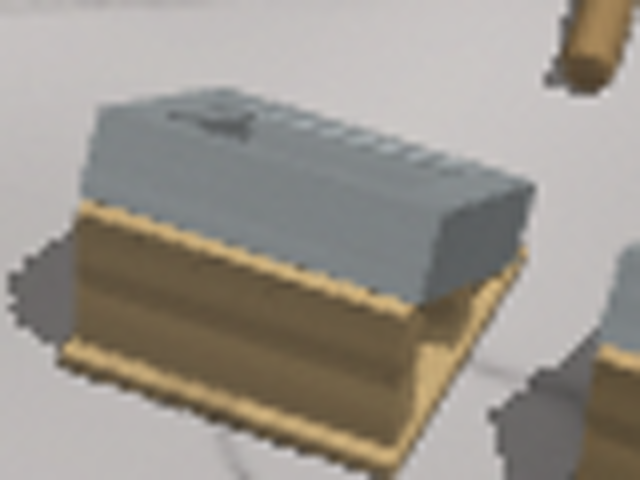

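```bash
cat >> h.py <<'E'
def quad(n,pts,zs,off,s,T=None):
    P=np.array([onz(n,np.array(p)/s+off-0.5+0.5/s,z,T) for p,z in zip(pts,zs)])
    return P
E
python3 - <<'E'
from h import *
np.set_printoptions(precision=4,suppress=True)
def rep(nm,P):
    c=P.mean(0); ex=(P[0]+P[1]-P[2]-P[3])/2; ey=(P[0]+P[3]-P[1]-P[2])/2
    print(nm,c,'xlen',np.linalg.norm(ex),np.degrees(np.arctan2(ex[1],ex[0])),'ylen',np.linalg.norm(ey),np.degrees(np.arctan2(-ey[0],ey[1])))
rep('crate',quad('top',[(42,135),(575,30),(657,400),(120,497)],[.03]*4,[370,190],5))
rep('block',quad('top',[(232,108),(402,80),(437,245),(268,278)],[.036]*4,[370,190],5))
rep('handle',quad('top',[(328,122),(375,112),(402,225),(355,238)],[.084]*4,[370,190],5))
rep('plate',quad('top',[(112,133),(492,190),(440,525),(83,470)],[.0857,.0857,.0307,.0307],[250,145],7))
E
```

```text
crate [ 0.4889 -0.2144  0.03  ] xlen 0.15429816657618445 12.663331915038684 ylen 0.22584351017573606 12.336065699497004
block [ 0.5245 -0.2073  0.036 ] xlen 0.07058662707716759 12.295571697446968 ylen 0.0712278178376257 11.817560942377693
handle [ 0.5241 -0.208   0.084 ] xlen 0.04600962355839298 13.530339048649424 ylen 0.01902221167809356 15.34926456295093
plate [0.5826 0.0978 0.0582] xlen 0.10931703469610758 -8.209896079736938 ylen 0.10961016305138249 -7.162831731481303
```

```bash
python3 - <<'E'
from h import *
np.set_printoptions(precision=3,suppress=True)
T=pose(); print(T)
a=np.arctan2(T[1,0],T[0,0]); print('toolx heading',np.degrees(a), 'y heading',np.degrees(np.arctan2(T[1,1],T[0,1])))
for h in (102.3,-77.7): print((h-np.degrees(a)+180)%360-180)
E
```

```text
[[ 0.28   0.96  -0.001  0.168]
 [ 0.96  -0.28  -0.001  0.576]
 [-0.001 -0.    -1.     0.226]
 [ 0.     0.     0.     1.   ]]
toolx heading 73.73979227947065 y heading -16.260217830285658
28.56020772052935
-151.43979227947065
```

Call:
arm_command(
  steps=[
    [[0.014,-0.02,0],[0,0,-0.124]],
    [[0.014,-0.02,0],[0,0,-0.124]],
    [[0.014,-0.02,0],[0,0,-0.124]],
    [[0.014,-0.02,0],[0,0,-0.124]],
    [[0.014,-0.02,0],[0,0,-0.124]],
    [[0.014,-0.02,0],[0,0,-0.124]],
    [[0.014,-0.02,0],[0,0,-0.124]],
    [[0.014,-0.02,0],[0,0,-0.124]],
    [[0.014,-0.02,0],[0,0,-0.124]],
    [[0.014,-0.02,0],[0,0,-0.124]],
  ],
  hand=0.43,
)

```text
time_s: 0.98
position: [0.3075, 0.3679, 0.2211]
tcp_rot: [3.14, 0.059, -0.011]
ft_force: [0.5, 0.0, 0.6]
width: 0.053
```

Call:
arm_command(
  steps=[
    [[0.014,-0.02,0],[0,0,-0.124]],
    [[0.014,-0.02,0],[0,0,-0.124]],
    [[0.014,-0.02,0],[0,0,-0.124]],
    [[0.014,-0.02,0],[0,0,-0.124]],
    [[0.014,-0.02,0],[0,0,-0.124]],
    [[0.014,-0.02,0],[0,0,-0.124]],
    [[0.014,-0.02,0],[0,0,-0.124]],
    [[0.014,-0.02,0],[0,0,-0.124]],
    [[0.014,-0.02,0],[0,0,-0.124]],
    [[0.014,-0.02,0],[0,0,-0.124]],
  ],
)

```text
time_s: 1.82
position: [0.4511, 0.1559, 0.219]
tcp_rot: [-2.579, 1.789, 0.013]
ft_force: [-0.2, 0.8, 0.0]
width: 0.0533
```

```bash
cat >> h.py <<'E'
np.set_printoptions(precision=4,suppress=True)
def st():
    T=pose(); s=readout.observe(); print(s['time_s'],T[:3,3],'xhead',np.degrees(np.arctan2(T[1,0],T[0,0])),'z',T[:3,2],'j',s['joints'],'w',s['width'],'F',s['ft_force'])
E
python3 -c "
from h import *
st()"
```

```text
1.8167 [0.4511 0.1559 0.219 ] xhead -69.49405446582959 z [-0.0056  0.0068 -1.    ] j [ 0.2191 -0.2006  1.8254  0.0079  1.5207  1.4316] w 0.05328442908683319 F [-0.215   0.8459  0.0153]
```

Call:
arm_command(
  steps=[
    [[0.013,-0.015,0.008],[0,0,-0.124]],
    [[0.013,-0.015,0.008],[0,0,-0.124]],
    [[0.013,-0.015,0.008],[0,0,-0.124]],
    [[0.013,-0.015,0.008],[0,0,-0.118]],
    [[0,0,0],[0,0,0]],
    [[0,0,0],[0,0,0]],
  ],
)

```text
time_s: 2.32
position: [0.5056, 0.0875, 0.2494]
tcp_rot: [-2.046, 2.383, 0.016]
ft_force: [-0.9, 0.3, -0.3]
width: 0.0526
```

```bash
python3 -c "
from h import *
st(); T=pose(); np.save('Tw1.npy',T)
cv2.imwrite('pics/w1.png',vision.snapshot('wrist'))"
```

```text
2.3167 [0.5056 0.0875 0.2494] xhead -98.70131968380412 z [-0.006   0.0083 -0.9999] j [ 0.0651 -0.1104  1.6893  0.0087  1.5681  1.7877] w 0.05257161899028181 F [-0.8506  0.2504 -0.2726]
```

View pics/w1.png

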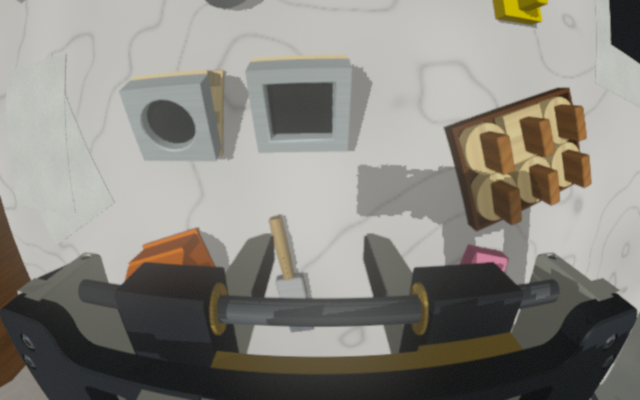

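The wrist view shows the square plate around (300,105) and the crate around (525,160), both clear of the fingers. I'll zoom in to get corners.

```bash
python3 - <<'E'
from h import *
w=cv2.imread('pics/w1.png')
crop(w,240,45,130,115,6,'pics/b1.png'); crop(w,430,80,170,155,4.5,'pics/b2.png')
E
```

```text
(no output)
```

View pics/b1.png

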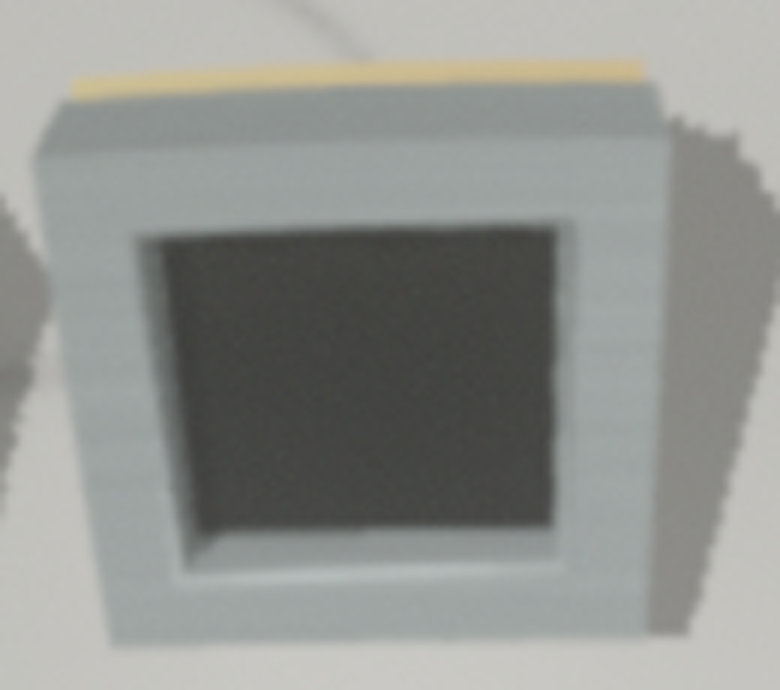

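View pics/b2.png

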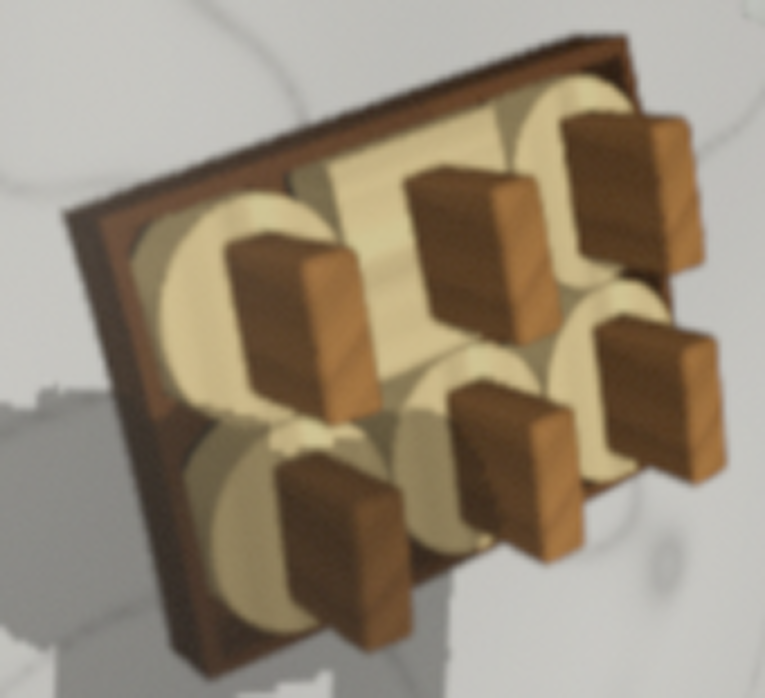

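```bash
python3 - <<'E'
from h import *
T=np.load('Tw1.npy')
def rep(nm,P):
    c=P.mean(0); ex=(P[0]+P[1]-P[2]-P[3])/2; ey=(P[0]+P[3]-P[1]-P[2])/2
    print(nm,c,'xlen',np.linalg.norm(ex),np.degrees(np.arctan2(ex[1],ex[0])),'ylen',np.linalg.norm(ey),np.degrees(np.arctan2(-ey[0],ey[1])))
rep('plate',quad('wrist',[(35,158),(668,135),(640,637),(110,645)],[.0857,.0857,.0307,.0307],[240,45],6,T))
# recess mouth corners at plate surface (78ish?) 
zz=lambda h:.0582+h*.5
rep('mouth',quad('wrist',[(133,236),(577,220),(563,570),(180,578)],[zz(.038)]*2+[zz(-.038)]*2,[240,45],6,T))
rep('floor',quad('wrist',[(163,238),(553,228)],[.0461+.0185]*2,[240,45],6,T)[[0,1,1,0]])
rep('handletop',quad('wrist',[(475,172),(533,178),(560,332),(515,343)],[.084]*4,[430,80],4.5,T))
E
```

```text
plate [0.5824 0.0992 0.0582] xlen 0.10946375848333242 -8.507853173062639 ylen 0.10864528143158839 -7.876900706997836
mouth [0.5825 0.0989 0.0582] xlen 0.0760525720511781 -8.52383591746292 ylen 0.07697493235678962 -7.694322294738118
floor [0.6151 0.0943 0.0646] xlen 0.0 0.0 ylen 0.07084437911077138 -8.122632862372015
handletop [ 0.5262 -0.202   0.084 ] xlen 0.04848109107292487 14.92459578321862 ylen 0.020620360855438852 -1.3194576485426366
```

Call:
arm_command(
  steps=[
    [[0.002,-0.0327,-0.0035],[0,0,0.092]],
    [[0.002,-0.0327,-0.0035],[0,0,0.092]],
    [[0.002,-0.0327,-0.0035],[0,0,0.092]],
    [[0.002,-0.0327,-0.0035],[0,0,0.092]],
    [[0.002,-0.0327,-0.0035],[0,0,0]],
    [[0.002,-0.0327,-0.0035],[0,0,0]],
    [[0.002,-0.0327,-0.0035],[0,0,0]],
    [[0.002,-0.0327,-0.0035],[0,0,0]],
    [[0.002,-0.0327,-0.0035],[-0.008,-0.006,0]],
    [[0,0,0],[0,0,0]],
  ],
)

```text
time_s: 3.2
position: [0.5176, -0.2058, 0.2115]
tcp_rot: [2.504, -1.892, -0.013]
ft_force: [-0.0, -0.9, -0.5]
width: 0.0532
```

```bash
python3 -c "
from h import *
st(); T=pose(); np.save('Tw2.npy',T)
w=vision.snapshot('wrist');cv2.imwrite('pics/w2.png',w)
st()"
```

```text
3.2 [ 0.5176 -0.2058  0.2115] xhead -74.15122407359164 z [-0.0088  0.0024 -1.    ] j [-0.4692  0.0308  1.6208 -0.0019  1.499   0.8251] w 0.05316831280252229 F [-0.036  -0.9481 -0.4883]
3.25 [ 0.5176 -0.2034  0.2116] xhead -74.14428691946529 z [-0.0093  0.0045 -0.9999] j [-0.4665  0.0296  1.6218 -0.0002  1.5004  0.8276] w 0.05311196117962053 F [-1.1127 -0.0504 -0.7369]
```

View pics/w2.png

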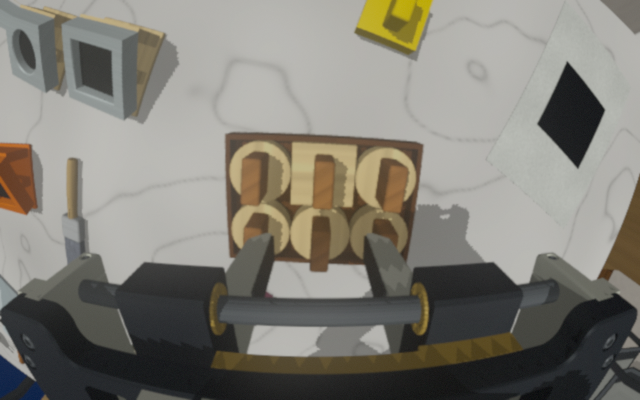

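Square block at (323,175) in the wrist view, between the fingers' line. I'll take a settled picture and zoom.

```bash
python3 -c "
from h import *
st(); T=pose(); np.save('Tw3.npy',T)
w=vision.snapshot('wrist');cv2.imwrite('pics/w3.png',w)
crop(w,215,120,220,160,3.5,'pics/c1.png')
st()"
```

```text
3.25 [ 0.5176 -0.2034  0.2116] xhead -74.14428691946529 z [-0.0093  0.0045 -0.9999] j [-0.4665  0.0296  1.6218 -0.0002  1.5004  0.8276] w 0.05311196117962053 F [-1.1127 -0.0504 -0.7369]
3.3 [ 0.5179 -0.2019  0.212 ] xhead -74.11803170940998 z [-0.0089  0.0051 -0.9999] j [-0.4643  0.0286  1.6222  0.0006  1.5011  0.8293] w 0.0529227138059542 F [-0.2092  0.9005  0.2773]
```

View pics/c1.png

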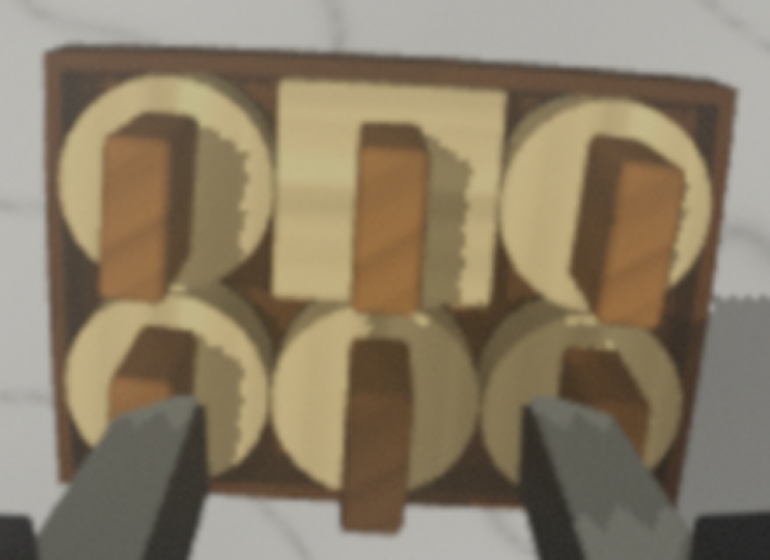

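```bash
python3 - <<'E'
from h import *
T=np.load('Tw3.npy')
def rep(nm,P):
    c=P.mean(0); ex=(P[0]+P[1]-P[2]-P[3])/2; ey=(P[0]+P[3]-P[1]-P[2])/2
    print(nm,c,'xlen',np.linalg.norm(ex),np.degrees(np.arctan2(ex[1],ex[0])),'ylen',np.linalg.norm(ey),np.degrees(np.arctan2(-ey[0],ey[1])))
rep('handle',quad('wrist',[(360,146),(428,152),(422,311),(353,308)],[.084]*4,[215,120],3.5,T))
rep('block',quad('wrist',[(280,82),(507,92),(492,303),(273,298)],[.036]*4,[215,120],3.5,T))
P=quad('wrist',[(278,82),(507,92)],[.036]*2,[215,120],3.5,T);print(P)
st()
E
```

```text
handle [ 0.5259 -0.2068  0.084 ] xlen 0.04497181277218927 13.983639514890026 ylen 0.018635108442840588 12.168238184774417
block [ 0.525  -0.2071  0.036 ] xlen 0.0692035517277414 13.26700381990136 ylen 0.07046999577884995 14.074440512487788
[[ 0.5503 -0.1645  0.036 ]
 [ 0.5668 -0.2333  0.036 ]]
3.3 [ 0.5179 -0.2019  0.212 ] xhead -74.11803170940998 z [-0.0089  0.0051 -0.9999] j [-0.4643  0.0286  1.6222  0.0006  1.5011  0.8293] w 0.0529227138059542 F [-0.2092  0.9005  0.2773]
```

Call:
arm_command(
  steps=[
    [[0.003,-0.002,-0.012],[-0.005,-0.009,-0.03]],
    [[0.004,-0.003,-0.02],[0,0,-0.024]],
    [[0,0,-0.025],[0,0,0]],
    [[0,0,-0.025],[0,0,0]],
    [[0,0,-0.018],[0,0,0]],
    [[0,0,0],[0,0,0]],
    [[0,0,0],[0,0,0]],
  ],
)

```text
time_s: 3.88
position: [0.527, -0.193, 0.1113]
tcp_rot: [-2.467, 1.936, -0.003]
ft_force: [-0.0, 0.4, 1.6]
width: 0.0526
```

```bash
python3 -c "
from h import *
st()"
```

```text
3.8833 [ 0.527  -0.193   0.1113] xhead -76.25211660982649 z [ 0.0047  0.003  -1.    ] j [-0.4456  0.1077  1.7279  0.0049  1.3031  0.884 ] w 0.052638904463574145 F [-0.031   0.3839  1.5735]
```

Call:
arm_command(
  steps=[
    [[-0.001,-0.007,0],[-0.003,0.005,-0.017]],
    [[-0.001,-0.007,0],[0,0,0]],
    [[0,0,0],[0,0,0]],
    [[0,0,0],[0,0,0]],
  ],
)

```text
time_s: 4.22
position: [0.5272, -0.2064, 0.1161]
tcp_rot: [-2.457, 1.957, -0.007]
ft_force: [-0.1, 0.7, 0.2]
width: 0.0528
```

```bash
python3 -c "
from h import *
st()
T=pose(); np.save('Tw4.npy',T)
w=vision.snapshot('wrist');cv2.imwrite('pics/w4.png',w);st()"
```

```text
4.2167 [ 0.5272 -0.2064  0.1161] xhead -77.06006571189415 z [ 0.0037 -0.0022 -1.    ] j [-0.4636  0.1149  1.7109 -0.0003  1.3115  0.8815] w 0.05279814281062936 F [-0.0873  0.7311  0.2123]
4.2667 [ 0.5274 -0.2066  0.1164] xhead -77.05890537452406 z [ 0.0043 -0.0026 -1.    ] j [-0.4637  0.1147  1.7106 -0.0004  1.3113  0.8814] w 0.053178243383426166 F [-0.8601  0.7141 -0.2513]
```

View pics/w4.png

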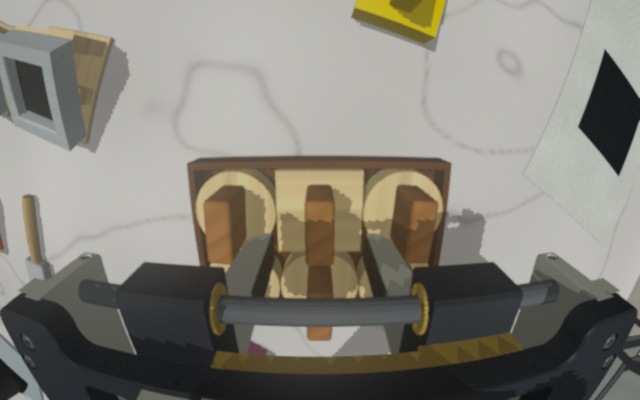

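The handle is at column 319, midway between the fingers, and the crate is square to the image. Descending now.

Call:
arm_command(
  steps=[
    [[-0.001,0,-0.012],[0.002,0.004,0]],
    [[-0.001,0,-0.012],[0,0,0]],
    [[0,0,-0.012],[0,0,0]],
    [[0,0,-0.012],[0,0,0]],
    [[0,0,-0.008],[0,0,0]],
    [[0,0,0],[0,0,0]],
    [[0,0,0],[0,0,0]],
  ],
)

```text
time_s: 4.85
position: [0.5242, -0.2068, 0.0538]
tcp_rot: [2.456, -1.958, -0.001]
ft_force: [0.3, -0.2, 1.0]
width: 0.0532
```

```bash
python3 -c "
from h import *
st()"
```

```text
4.85 [ 0.5242 -0.2068  0.0538] xhead -77.12931085566025 z [-0.0007  0.0001 -1.    ] j [-0.4666  0.1848  1.7563 -0.0002  1.2012  0.8797] w 0.05315258474526632 F [ 0.3472 -0.2185  0.9546]
```

Call:
arm_command(
  steps=[
    [[0,0,-0.003],[0,0,0]],
    [[0,0,0],[0,0,0]],
    [[0,0,0],[0,0,0]],
    [[0,0,0],[0,0,0]],
    [[0,0,0],[0,0,0]],
    [[0,0,0],[0,0,0]],
  ],
  hand=1,
  force=35,
)

```text
time_s: 5.35
position: [0.525, -0.207, 0.0515]
tcp_rot: [2.457, -1.958, 0.001]
ft_force: [0.8, 0.2, -2.2]
width: 0.0197
```

```bash
python3 -c "
from h import *
st()"
```

```text
5.35 [ 0.525  -0.207   0.0515] xhead -77.11460521542448 z [ 0.0005 -0.0005 -1.    ] j [-0.4663  0.1886  1.7567 -0.0002  1.1957  0.8797] w 0.019719384153724054 F [ 0.7858  0.1838 -2.2386]
```

Call:
arm_command(
  steps=[
    [[0,0,0.008],[0,0,0]],
    [[0,0,0.01],[0,0,0]],
    [[0,0,0.012],[0,0,0]],
    [[0,0,0.015],[0,0,0]],
    [[0,0,0.018],[0,0,0]],
    [[0,0,0.02],[0,0,0]],
    [[0,0,0.02],[0,0,0]],
    [[0,0,0.015],[0,0,0]],
    [[0,0,0],[0,0,0]],
    [[0,0,0],[0,0,0]],
  ],
)

```text
time_s: 6.18
position: [0.5242, -0.2065, 0.1843]
tcp_rot: [-2.456, 1.958, -0.007]
ft_force: [-0.2, -0.1, -2.5]
width: 0.0196
```

```bash
python3 -c "
from h import *
st()
T=pose(); np.save('Tw5.npy',T)
w=vision.snapshot('wrist');cv2.imwrite('pics/w5.png',w);cv2.imwrite('pics/s5.png',vision.snapshot('scene'));st()"
```

```text
6.1833 [ 0.5242 -0.2065  0.1843] xhead -77.11469858396077 z [ 0.004  -0.0019 -1.    ] j [-0.4663  0.0508  1.6503  0.0001  1.436   0.8796] w 0.019564015589968353 F [-0.2396 -0.093  -2.5325]
6.2833 [ 0.524  -0.2064  0.1833] xhead -77.11372345391888 z [ 0.0031 -0.0015 -1.    ] j [-0.4663  0.0518  1.6511  0.0001  1.4352  0.8795] w 0.020115878040959777 F [ 0.6154  0.0041 -2.344 ]
```

View pics/w5.png

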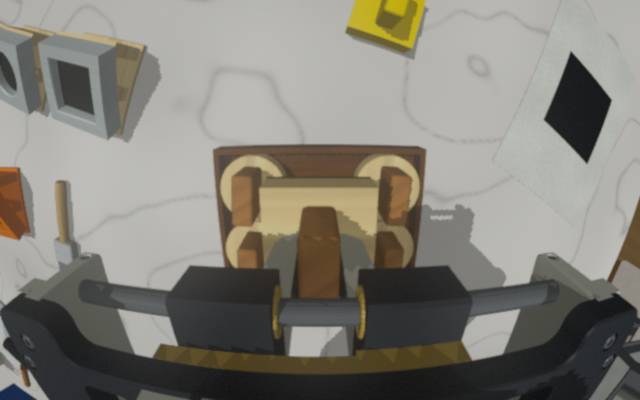

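View pics/s5.png

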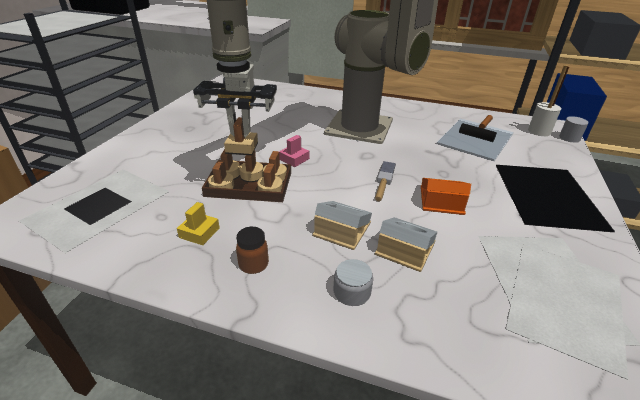

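```bash
python3 - <<'E'
from h import *
w=cv2.imread('pics/w5.png'); crop(w,240,160,160,110,5,'pics/d1.png')
E
```

```text
(no output)
```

View pics/d1.png

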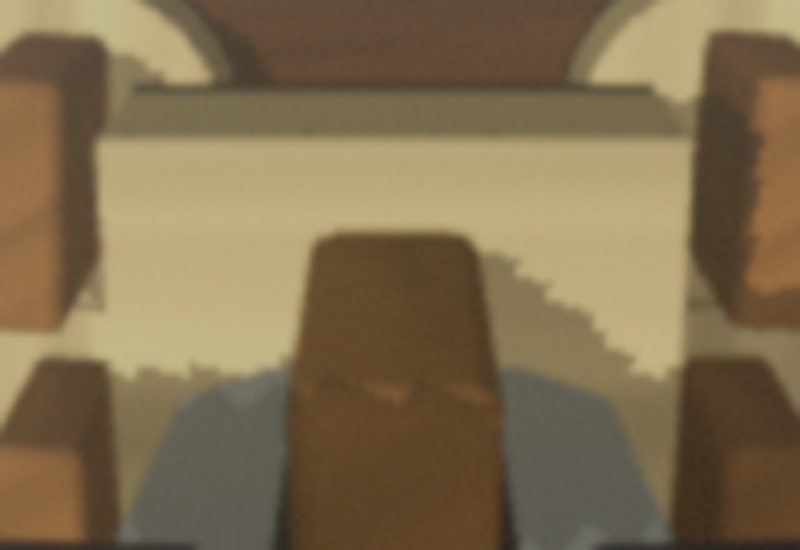

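```bash
python3 - <<'E'
from h import *
I=np.eye(4)
P=quad('wrist',[(97,137),(692,137),(132,89),(655,89)],[.0155,.0155,.0455,.0455],[240,160],5,I);print(P)
P=quad('wrist',[(320,235),(470,235)],[.0155]*2,[240,160],5,I);print(P)
# recess target
y=np.radians(-7.9); n=np.array([-.5*np.cos(y),-.5*np.sin(y),np.cos(np.pi/6)])
top=np.array([.5825,.0986,.0582]); fl=top-.014*n
print('n',n,'floor',fl)
ey=np.array([-np.sin(y),np.cos(y),0])
Rt=np.column_stack([-ey,np.cross(-n,-ey),-n])
for h in (0,.016,.06,.12): print(h, fl+n*(h+.0455))
T=pose(); d=R.from_matrix(Rt@T[:3,:3].T).as_rotvec(); print('rot',d, 'yaw part',np.degrees(y)-90)
# yaw first then tilt
print('tilt rotvec',R.from_matrix(Rt@R.from_euler('z',0).as_matrix()@np.column_stack([-ey,np.cross([0,0,-1],-ey),[0,0,-1]]).T).as_rotvec())
E
```

```text
[[-0.0355 -0.035   0.0155]
 [ 0.0338 -0.035   0.0155]
 [-0.0364 -0.0341  0.0455]
 [ 0.0344 -0.0341  0.0455]]
[[-0.0096 -0.0231  0.0155]
 [ 0.008  -0.0231  0.0155]]
n [-0.4953  0.0687  0.866 ] floor [0.5894 0.0976 0.0461]
0 [0.5669 0.1008 0.0855]
0.016 [0.559  0.1019 0.0993]
0.06 [0.5372 0.1049 0.1374]
0.12 [0.5075 0.109  0.1894]
rot [ 0.0249 -0.5231 -0.354 ] yaw part -97.9
tilt rotvec [-0.072  -0.5186 -0.    ]
```

Call:
arm_command(
  steps=[
    [[0,0.01,0.005],[0,0,0]],
    [[0,0.02,0.005],[0.0025,-0.052,-0.035]],
    [[-0.002,0.032,0.005],[0.0025,-0.052,-0.035]],
    [[-0.002,0.032,0.003],[0.0025,-0.052,-0.035]],
    [[-0.002,0.032,0.003],[0.0025,-0.052,-0.035]],
    [[-0.002,0.032,0],[0.0025,-0.052,-0.035]],
    [[-0.002,0.032,0],[0.0025,-0.052,-0.035]],
    [[-0.002,0.032,0],[0.0025,-0.052,-0.035]],
    [[-0.002,0.032,0],[0.0025,-0.052,-0.035]],
    [[-0.002,0.03,0],[0.0025,-0.052,-0.035]],
  ],
)

```text
time_s: 7.12
position: [0.499, 0.089, 0.1923]
tcp_rot: [-1.843, 2.081, -0.484]
ft_force: [0.3, 0.0, -2.7]
width: 0.0198
```

Call:
arm_command(
  steps=[
    [[0,0.015,0],[0.0025,-0.052,-0.035]],
    [[0,0,0],[0,0,0]],
    [[0,0,0],[0,0,0]],
    [[0,0,0],[0,0,0]],
  ],
)

```text
time_s: 7.45
position: [0.492, 0.1127, 0.1858]
tcp_rot: [-1.786, 2.076, -0.522]
ft_force: [-0.9, 0.4, -2.2]
width: 0.0199
```

```bash
cat >> h.py <<'E'
Y=np.radians(-8.0); N=np.array([-.5*np.cos(Y),-.5*np.sin(Y),np.cos(np.pi/6)])
TOP=np.array([.5825,.0981,.0582]); FL=TOP-.014*N; EY=np.array([-np.sin(Y),np.cos(Y),0]); EX=np.cross(EY,N)
RT=np.column_stack([-EY,np.cross(-N,-EY),-N])
def rel(tcp2face=.0455):
    """block underside centre in recess frame (x uphill,y,z) and remaining rot"""
    T=pose(); b=T[:3,3]+T[:3,2]*tcp2face-FL
    r=R.from_matrix(RT@T[:3,:3].T).as_rotvec()
    print('recess-frame block',b@EX,b@EY,b@N,'rot todo',r,np.degrees(np.linalg.norm(r)))
    print('EX',EX,'EY',EY,'N',N)
    return b
E
python3 -c "
from h import *
st();b=rel(); print('world shift to axis point', -(b-(b@N)*N))"
```

```text
7.45 [0.492  0.1127 0.1858] xhead -98.19751074846474 z [ 0.4904 -0.0484 -0.8701] j [ 0.2453 -0.612   2.2761 -0.1991  0.9967  2.0332] w 0.019934212026816764 F [-0.8796  0.4226 -2.1607]
recess-frame block -0.015975391444900802 0.002794465195685882 0.12487381048098381 rot todo [-0.0263 -0.0052  0.0033] 1.546976863626021
EX [ 0.8576 -0.1205  0.5   ] EY [0.1392 0.9903 0.    ] N [-0.4951  0.0696  0.866 ]
world shift to axis point [ 0.0133 -0.0047  0.008 ]
```

Call:
arm_command(
  steps=[
    [[0.007,-0.0025,0.004],[-0.013,-0.0025,0.0015]],
    [[0.0063,-0.0022,0.004],[-0.013,-0.0025,0.0015]],
    [[0.008,-0.001,-0.0138],[0,0,0]],
    [[0.008,-0.001,-0.0138],[0,0,0]],
    [[0.008,-0.001,-0.0138],[0,0,0]],
    [[0.008,-0.001,-0.0138],[0,0,0]],
    [[0,0,0],[0,0,0]],
    [[0,0,0],[0,0,0]],
    [[0,0,0],[0,0,0]],
  ],
)

```text
time_s: 8.2
position: [0.548, 0.0921, 0.1423]
tcp_rot: [-1.794, 2.086, -0.568]
ft_force: [0.1, 0.3, -1.9]
width: 0.02
```

```bash
python3 -c "
from h import *
st();b=rel(); print('world shift to axis point', -(b-(b@N)*N))
T=pose();np.save('Tw6.npy',T)
w=vision.snapshot('wrist');cv2.imwrite('pics/w6.png',w)
w=vision.snapshot('top');cv2.imwrite('pics/t6.png',w);crop(w,230,110,130,130,5,'pics/t6c.png')
w=vision.snapshot('scene');cv2.imwrite('pics/s6.png',w);crop(w,270,120,160,140,5,'pics/s6c.png')"
```

```text
8.2 [0.548  0.0921 0.1423] xhead -98.72777618755013 z [ 0.4935 -0.0834 -0.8657] j [ 0.1912 -0.383   2.2071 -0.2391  0.8357  2.0292] w 0.02001789985389327 F [ 0.099   0.3449 -1.8847]
recess-frame block 0.013204870523548741 -0.01138778758289884 0.057990050034476916 rot todo [ 0.0087 -0.0007  0.0127] 0.8843728687938326
EX [ 0.8576 -0.1205  0.5   ] EY [0.1392 0.9903 0.    ] N [-0.4951  0.0696  0.866 ]
world shift to axis point [-0.0097  0.0129 -0.0066]
```

View pics/w6.png

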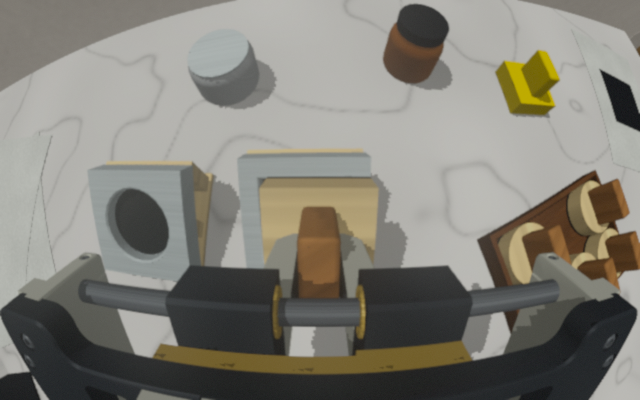

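View pics/t6c.png

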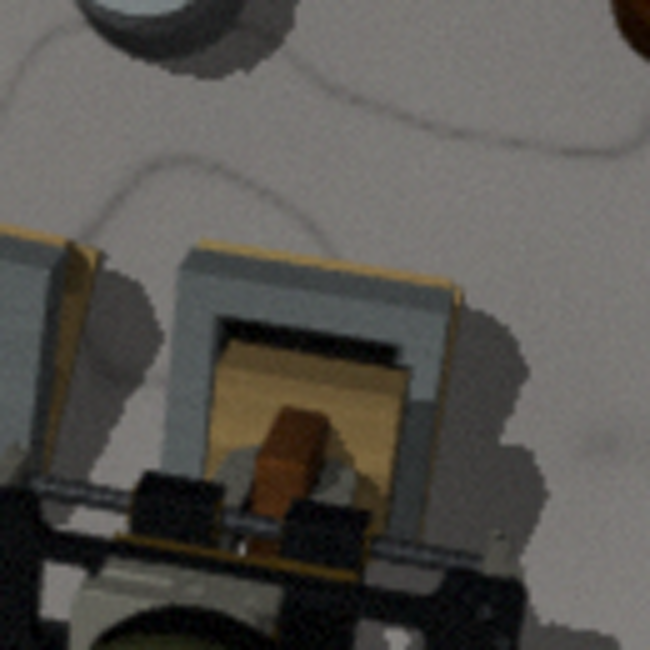

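View pics/s6c.png

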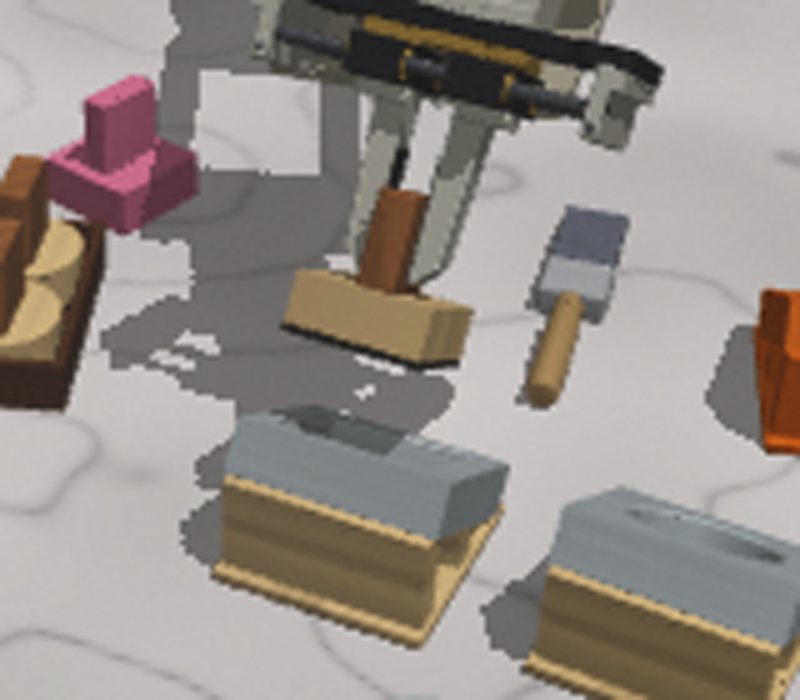

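Call:
arm_command(
  steps=[
    [[-0.005,0.0065,-0.0033],[0.0087,0,0.0127]],
    [[-0.0047,0.0064,-0.0033],[0,0,0]],
    [[0,0,0],[0,0,0]],
    [[0,0,0],[0,0,0]],
    [[0,0,0],[0,0,0]],
  ],
)

```text
time_s: 8.77
position: [0.5382, 0.1082, 0.1397]
tcp_rot: [-1.8, 2.061, -0.555]
ft_force: [-0.3, 0.4, -1.7]
width: 0.0199
```

```bash
python3 -c "
from h import *
st();b=rel(); print('world shift to axis point', -(b-(b@N)*N))"
```

```text
8.7667 [0.5382 0.1082 0.1397] xhead -97.68292576212306 z [ 0.5011 -0.0638 -0.8631] j [ 0.2208 -0.4096  2.2334 -0.2355  0.8287  2.0431] w 0.019886414303855352 F [-0.273   0.427  -1.6992]
recess-frame block 0.0018101006247848682 0.00410651303130247 0.06168554893529758 rot todo [-0.0035  0.0064 -0.0055] 0.5267056899321252
EX [ 0.8576 -0.1205  0.5   ] EY [0.1392 0.9903 0.    ] N [-0.4951  0.0696  0.866 ]
world shift to axis point [-0.0021 -0.0038 -0.0009]
```

Now a small lateral correction while advancing to about 25 mm from the floor.

Call:
arm_command(
  steps=[
    [[-0.0021,-0.0033,-0.0009],[-0.0035,0.0064,-0.0055]],
    [[0,0,0],[0,0,0]],
    [[0.006,-0.0008,-0.0104],[0,0,0]],
    [[0.006,-0.0008,-0.0104],[0,0,0]],
    [[0.004,-0.0006,-0.007],[0,0,0]],
    [[0,0,0],[0,0,0]],
    [[0,0,0],[0,0,0]],
    [[0,0,0],[0,0,0]],
  ],
)

```text
time_s: 9.43
position: [0.5537, 0.1017, 0.1123]
tcp_rot: [-1.799, 2.071, -0.557]
ft_force: [0.2, 0.0, -2.7]
width: 0.02
```

```bash
python3 -c "
from h import *
st();b=rel(); print('world shift to axis point', -(b-(b@N)*N))
T=pose();np.save('Tw7.npy',T)
w=vision.snapshot('wrist');cv2.imwrite('pics/w7.png',w);crop(w,220,140,190,130,4,'pics/w7c.png')
w=vision.snapshot('top');cv2.imwrite('pics/t7.png',w);crop(w,230,130,110,110,5,'pics/t7c.png')
w=vision.snapshot('scene');cv2.imwrite('pics/s7.png',w);crop(w,290,140,120,110,6,'pics/s7c.png');st()"
```

```text
9.4333 [0.5537 0.1017 0.1123] xhead -98.03317911436774 z [ 0.497  -0.0698 -0.8649] j [ 0.2007 -0.3196  2.2185 -0.2463  0.7575  2.0494] w 0.02001084722659645 F [ 0.2372  0.0243 -2.7085]
recess-frame block 0.0020148773618945542 -0.0003959333208823951 0.029903911812262332 rot todo [-0.0001  0.0022  0.0006] 0.13058829497801144
EX [ 0.8576 -0.1205  0.5   ] EY [0.1392 0.9903 0.    ] N [-0.4951  0.0696  0.866 ]
world shift to axis point [-0.0017  0.0006 -0.001 ]
9.5833 [0.554  0.102  0.1129] xhead -98.01397309663878 z [ 0.4981 -0.0695 -0.8643] j [ 0.201  -0.3204  2.2183 -0.2464  0.7572  2.0494] w 0.01989637441338821 F [-0.3823  0.6688 -2.09  ]
```

View pics/w7c.png

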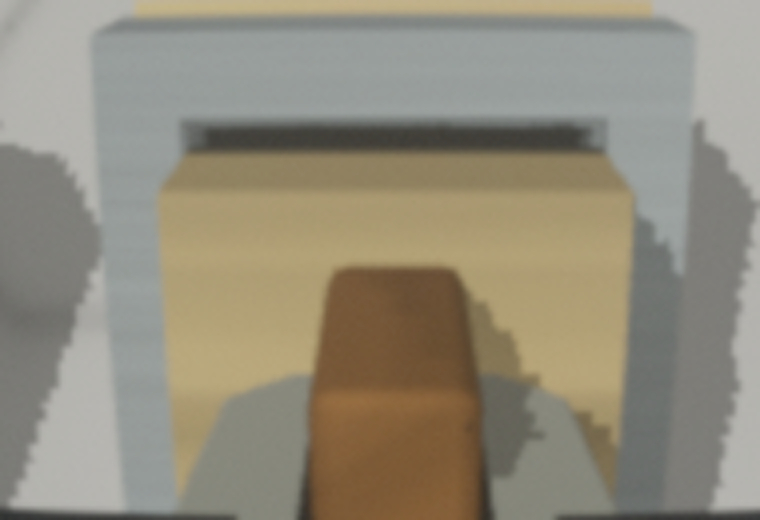

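View pics/t7c.png

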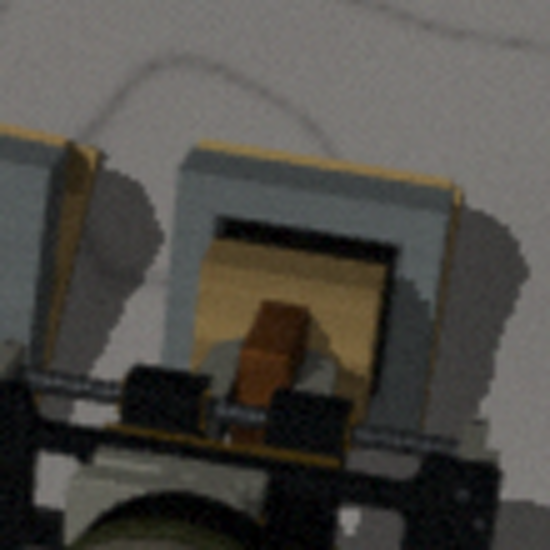

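View pics/s7c.png

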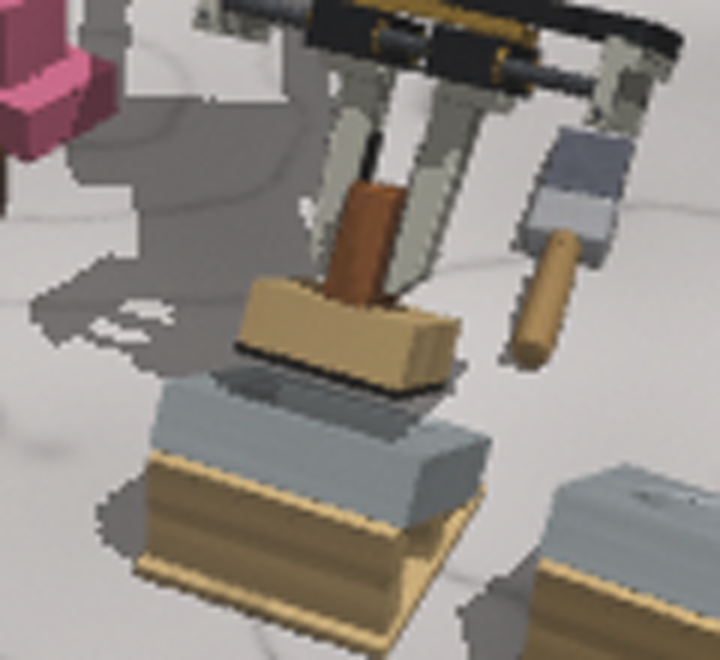

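```bash
python3 - <<'E'
from h import *
I=np.eye(4)
P=quad('wrist',[(188,152),(607,152),(160,190),(634,193)],[.0455,.0455,.0155,.0155],[220,140],4,I);print('block',P)
zs=.0455+.0299-.014
P=quad('wrist',[(181,121),(608,119),(92,33),(693,33)],[zs]*4,[220,140],4,I);print('mouth,plate',P, P[:2].mean(0),P[2:].mean(0))
E
```

```text
block [[-0.0359 -0.0333  0.0455]
 [ 0.0351 -0.0333  0.0455]
 [-0.0351 -0.0342  0.0155]
 [ 0.0341 -0.0338  0.0155]]
mouth,plate [[-0.0397 -0.0355  0.0614]
 [ 0.0378 -0.0359  0.0614]
 [-0.0556 -0.052   0.0614]
 [ 0.053  -0.052   0.0614]] [-0.0009 -0.0357  0.0614] [-0.0013 -0.052   0.0614]
```

Call:
arm_command(
  steps=[
    [[-0.0015,0.0005,-0.001],[0,0.002,0]],
    [[0,0,0],[0,0,0]],
    [[0.003,-0.0004,-0.0052],[0,0,0]],
    [[0.0025,-0.0003,-0.0043],[0,0,0]],
    [[0,0,0],[0,0,0]],
    [[0,0,0],[0,0,0]],
  ],
)

```text
time_s: 10.08
position: [0.559, 0.1023, 0.1032]
tcp_rot: [-1.798, 2.068, -0.557]
ft_force: [0.8, -0.1, -2.6]
width: 0.0198
```

```bash
python3 -c "
from h import *
st();b=rel(); print('world shift to axis point', -(b-(b@N)*N))"
```

```text
10.0833 [0.559  0.1023 0.1032] xhead -97.97723156782389 z [ 0.4987 -0.0686 -0.864 ] j [ 0.1985 -0.289   2.2136 -0.251   0.7298  2.055 ] w 0.019832849735165088 F [ 0.7966 -0.0948 -2.6157]
recess-frame block 0.0020471119710636166 0.0009449376603480096 0.01935814722104708 rot todo [-0.0009  0.0041 -0.0004] 0.24310406104654544
EX [ 0.8576 -0.1205  0.5   ] EY [0.1392 0.9903 0.    ] N [-0.4951  0.0696  0.866 ]
world shift to axis point [-0.0019 -0.0007 -0.001 ]
```

Call:
arm_command(
  steps=[
    [[-0.0022,-0.0005,-0.0012],[-0.001,0.004,0]],
    [[0,0,0],[0,0,0]],
    [[0,0,0],[0,0,0]],
    [[0,0,0],[0,0,0]],
  ],
)

```text
time_s: 10.42
position: [0.5562, 0.1015, 0.1011]
tcp_rot: [-1.802, 2.073, -0.554]
ft_force: [-0.6, 0.3, -2.9]
width: 0.0201
```

```bash
python3 -c "
from h import *
st();b=rel(); print('world shift to axis point', -(b-(b@N)*N))
w=vision.snapshot('wrist');cv2.imwrite('pics/w8.png',w);crop(w,220,140,190,130,4,'pics/w8c.png')"
```

```text
10.4167 [0.5562 0.1015 0.1011] xhead -97.98915867194188 z [ 0.4936 -0.0699 -0.8669] j [ 0.1984 -0.2905  2.2168 -0.2502  0.734   2.0535] w 0.0200626136827767 F [-0.6186  0.2942 -2.9448]
recess-frame block -0.0015591035646787942 -0.00027290061623452626 0.018904216730604925 rot todo [ 0.0005 -0.0018 -0.0002] 0.10516035943003842
EX [ 0.8576 -0.1205  0.5   ] EY [0.1392 0.9903 0.    ] N [-0.4951  0.0696  0.866 ]
world shift to axis point [0.0014 0.0001 0.0008]
```

View pics/w8c.png

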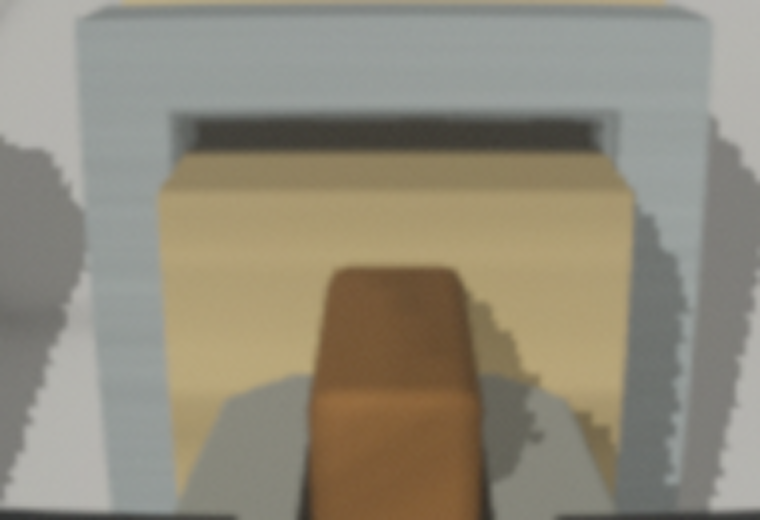

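Call:
arm_command(
  steps=[
    [[0.0009,0.0002,0.0005],[0,-0.001,0]],
    [[0,0,0],[0,0,0]],
    [[0,0,0],[0,0,0]],
  ],
)

```text
time_s: 10.72
position: [0.5575, 0.1018, 0.1021]
tcp_rot: [-1.801, 2.071, -0.556]
ft_force: [0.2, -0.9, -2.4]
width: 0.0199
```

```bash
python3 -c "
from h import *
b=rel()
w=vision.snapshot('wrist');cv2.imwrite('pics/w9.png',w);crop(w,220,140,190,130,4,'pics/w9c.png')"
```

```text
recess-frame block 3.3924100146413144e-05 0.00018399519875398783 0.019173192131353066 rot todo [ 0.0004  0.0001 -0.0002] 0.027388783389726223
EX [ 0.8576 -0.1205  0.5   ] EY [0.1392 0.9903 0.    ] N [-0.4951  0.0696  0.866 ]
```

View pics/w9c.png

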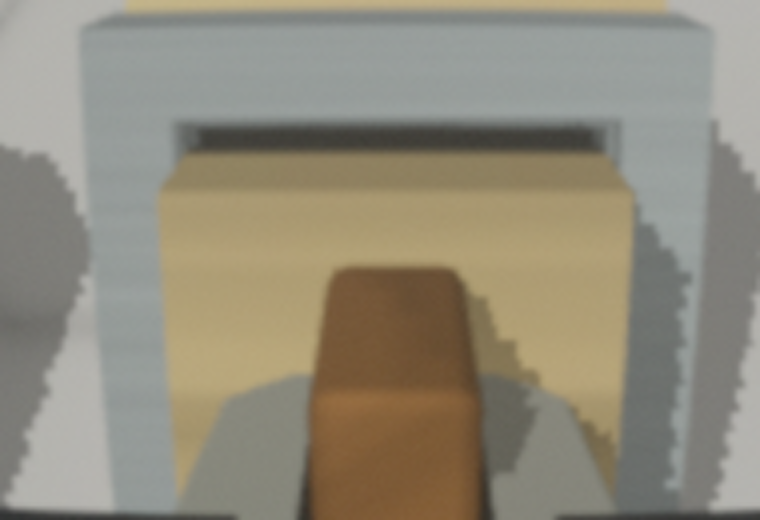

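```bash
python3 - <<'E'
from h import *
P=quad('wrist',[(188,152),(606,152),(173,122),(621,122),(82,28),(711,28)],[.0455]*2+[.0507]*4,[220,140],4,np.eye(4));print(P)
E
```

```text
[[-0.0359 -0.0333  0.0455]
 [ 0.0349 -0.0333  0.0455]
 [-0.0392 -0.0375  0.0507]
 [ 0.0383 -0.0374  0.0507]
 [-0.0547 -0.0542  0.0507]
 [ 0.0536 -0.0542  0.0507]]
```

Call:
arm_command(
  steps=[
    [[0.0018,-0.0002,-0.0024],[0,0,0]],
    [[0.0015,-0.0002,-0.0026],[0,0,0]],
    [[0.0015,-0.0002,-0.0026],[0,0,0]],
    [[0,0,0],[0,0,0]],
  ],
)

```text
time_s: 11.1
position: [0.563, 0.1013, 0.0942]
tcp_rot: [-1.8, 2.07, -0.556]
ft_force: [0.2, 1.2, -2.1]
width: 0.0198
```

```bash
python3 -c "
from h import *
b=rel();st()"
```

```text
recess-frame block 0.0009302159706144155 0.0004614956388993318 0.009509263928004004 rot todo [ 0.0001  0.0011 -0.0004] 0.06474371963206664
EX [ 0.8576 -0.1205  0.5   ] EY [0.1392 0.9903 0.    ] N [-0.4951  0.0696  0.866 ]
11.1 [0.563  0.1013 0.0942] xhead -97.97831413238625 z [ 0.4961 -0.0695 -0.8655] j [ 0.1945 -0.2597  2.2073 -0.2545  0.7097  2.0572] w 0.019824787719172923 F [ 0.1688  1.1951 -2.0554]
```

In the recess 4.5 mm deep with no contact force; continuing.

Call:
arm_command(
  steps=[
    [[0.0008,-0.0001,-0.0028],[0,0,0]],
    [[0.001,-0.0001,-0.0017],[0,0,0]],
    [[0.0005,-0.0001,-0.0009],[0,0,0]],
    [[0,0,0],[0,0,0]],
  ],
)

```text
time_s: 11.43
position: [0.5652, 0.1008, 0.0873]
tcp_rot: [-1.801, 2.072, -0.555]
ft_force: [0.6, -0.4, -1.5]
width: 0.0201
```

```bash
python3 -c "
from h import *
b=rel();st()"
```

```text
recess-frame block -0.0005764827259539182 0.00024786387207345324 0.0024475859765624745 rot todo [ 0.0004 -0.0003 -0.0002] 0.030278919348568096
EX [ 0.8576 -0.1205  0.5   ] EY [0.1392 0.9903 0.    ] N [-0.4951  0.0696  0.866 ]
11.4333 [0.5652 0.1008 0.0873] xhead -97.9878071197691 z [ 0.4949 -0.0698 -0.8661] j [ 0.1922 -0.2403  2.205  -0.2578  0.694   2.0605] w 0.020103452488623455 F [ 0.6089 -0.4421 -1.5236]
```

Pressing gently until contact force shows.

Call:
arm_command(
  steps=[
    [[0.0006,-0.0001,-0.001],[0,0,0]],
    [[0.0006,-0.0001,-0.001],[0,0,0]],
    [[0.0005,-0.0001,-0.0009],[0,0,0]],
  ],
)

```text
time_s: 11.68
position: [0.5667, 0.1006, 0.0851]
tcp_rot: [-1.802, 2.073, -0.555]
ft_force: [-39.2, -0.3, 34.3]
width: 0.0199
```

```bash
python3 -c "
from h import *
b=rel();st()"
```

```text
recess-frame block -0.0004365847435087515 0.00019386438780631397 -0.0001673805324533468 rot todo [ 0.0007 -0.0013  0.0002] 0.08440629134914004
EX [ 0.8576 -0.1205  0.5   ] EY [0.1392 0.9903 0.    ] N [-0.4951  0.0696  0.866 ]
11.6833 [0.5667 0.1006 0.0851] xhead -98.00974637025388 z [ 0.494  -0.0703 -0.8666] j [ 0.1912 -0.2313  2.2017 -0.2589  0.6894  2.0615] w 0.019883607077228416 F [-39.2145  -0.2658  34.3417]
```

Call:
arm_command(
  steps=[
    [[-0.0003,0,0.0004],[0,0,0]],
    [[0,0,0],[0,0,0]],
  ],
)

```text
time_s: 11.85
position: [0.5667, 0.1008, 0.0864]
tcp_rot: [-1.801, 2.072, -0.555]
ft_force: [-0.8, -0.2, -0.7]
width: 0.0196
```

```bash
python3 -c "
from h import *
b=rel();st()"
```

```text
recess-frame block 0.00018765097614895136 0.0004273645061402557 0.0009969308044519244 rot todo [ 0.0006 -0.0006  0.0001] 0.04732123295427865
EX [ 0.8576 -0.1205  0.5   ] EY [0.1392 0.9903 0.    ] N [-0.4951  0.0696  0.866 ]
11.85 [0.5667 0.1008 0.0864] xhead -98.00479902693368 z [ 0.4946 -0.0701 -0.8663] j [ 0.1918 -0.234   2.2015 -0.2586  0.6916  2.0613] w 0.019631745779426956 F [-0.847  -0.1964 -0.7026]
```

Force is relaxed, with the block about 1 mm or less off the floor. Opening part-way.

Call:
arm_command(
  steps=[
    [[0,0,0],[0,0,0]],
    [[0,0,0],[0,0,0]],
    [[0,0,0],[0,0,0]],
    [[0,0,0],[0,0,0]],
    [[0,0,0],[0,0,0]],
  ],
  hand=0.45,
)

```text
time_s: 12.27
position: [0.5687, 0.1011, 0.0885]
tcp_rot: [-1.798, 2.068, -0.558]
ft_force: [-0.2, 0.0, 0.4]
width: 0.048
```

```bash
python3 -c "
from h import *
b=rel();st()
w=vision.snapshot('wrist');crop(w,200,130,240,150,3.3,'pics/e1.png')"
```

```text
recess-frame block 0.0031223074456096186 0.0010854864267075331 0.0018043078553514923 rot todo [-0.0001  0.0041 -0.0004] 0.2340930080023092
EX [ 0.8576 -0.1205  0.5   ] EY [0.1392 0.9903 0.    ] N [-0.4951  0.0696  0.866 ]
12.2667 [0.5687 0.1011 0.0885] xhead -97.97979731128741 z [ 0.4987 -0.0693 -0.864 ] j [ 0.1915 -0.2346  2.1995 -0.2591  0.6894  2.0613] w 0.04796786675052768 F [-0.2151  0.019   0.3707]
```

View pics/e1.png

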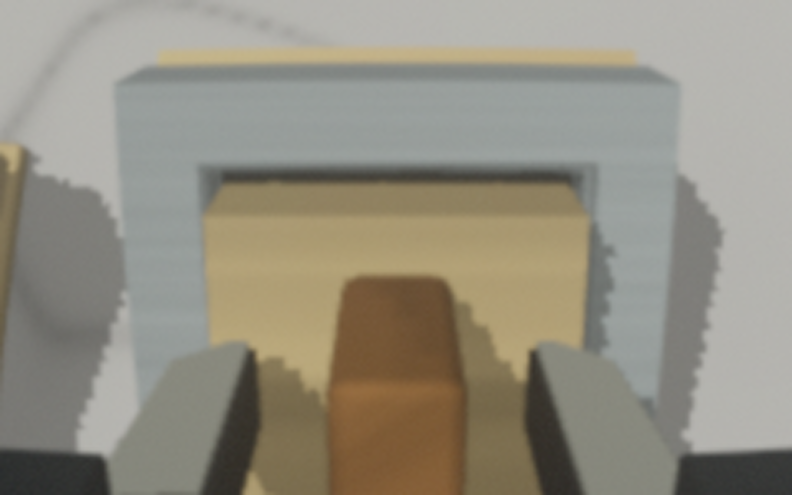

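Released, and the block sits in the recess between the open fingers. Backing straight out along the plate's normal.

Call:
arm_command(
  steps=[
    [[-0.0025,0.0003,0.0043],[0,0,0]],
    [[-0.005,0.0007,0.0087],[0,0,0]],
    [[-0.0062,0.0009,0.0108],[0,0,0]],
    [[-0.0062,0.0009,0.0108],[0,0,0]],
    [[-0.0074,0.001,0.013],[0,0,0]],
    [[-0.0074,0.001,0.013],[0,0,0]],
    [[-0.0074,0.001,0.013],[0,0,0]],
    [[-0.0074,0.001,0.013],[0,0,0]],
    [[0,0,0],[0,0,0]],
    [[0,0,0],[0,0,0]],
  ],
)

```text
time_s: 13.15
position: [0.5148, 0.108, 0.1796]
tcp_rot: [-1.799, 2.069, -0.556]
ft_force: [-0.2, -0.6, -0.8]
width: 0.0515
```

```bash
python3 -c "
from h import *
b=rel();st()
T=pose();np.save('Tf.npy',T)
w=vision.snapshot('wrist');cv2.imwrite('pics/f0.png',w);crop(w,210,80,220,170,3.5,'pics/f1.png')
w=vision.snapshot('scene');crop(w,290,160,120,100,6,'pics/f2.png');cv2.imwrite('pics/f3.png',w)"
```

```text
recess-frame block 0.0015748886606319415 0.00038270227557793846 0.1078144886375797 rot todo [-0.0006  0.0027 -0.0002] 0.15995264030351025
EX [ 0.8576 -0.1205  0.5   ] EY [0.1392 0.9903 0.    ] N [-0.4951  0.0696  0.866 ]
13.15 [0.5148 0.108  0.1796] xhead -97.98974731579209 z [ 0.4975 -0.069  -0.8647] j [ 0.2392 -0.5292  2.2389 -0.2294  0.9493  2.0377] w 0.051498249711769 F [-0.1678 -0.6042 -0.8384]
```

View pics/f1.png

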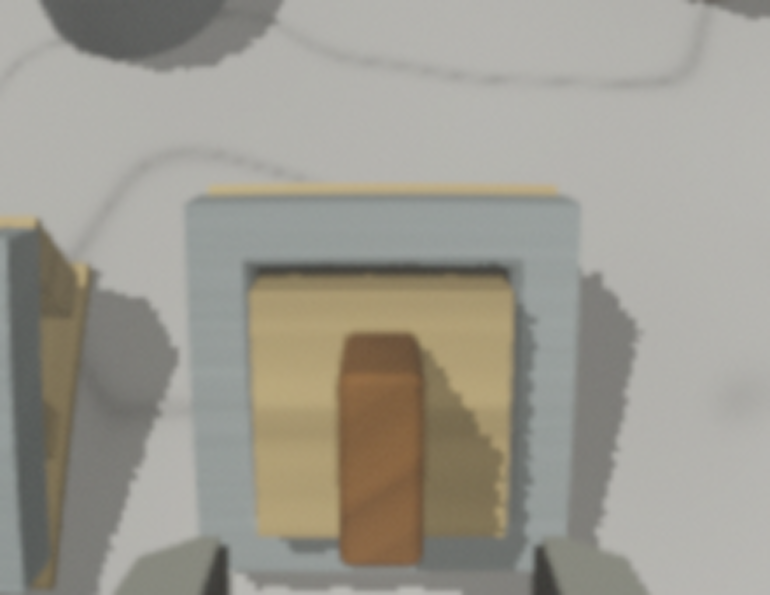

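View pics/f2.png

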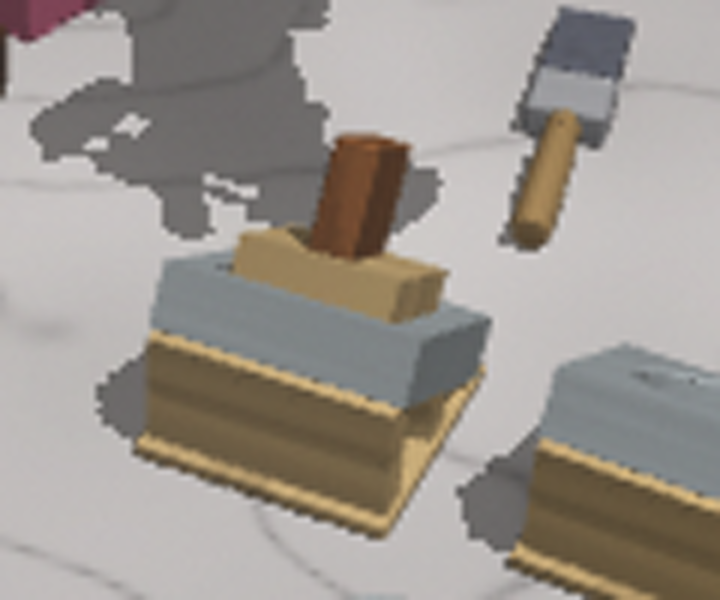

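View pics/f3.png

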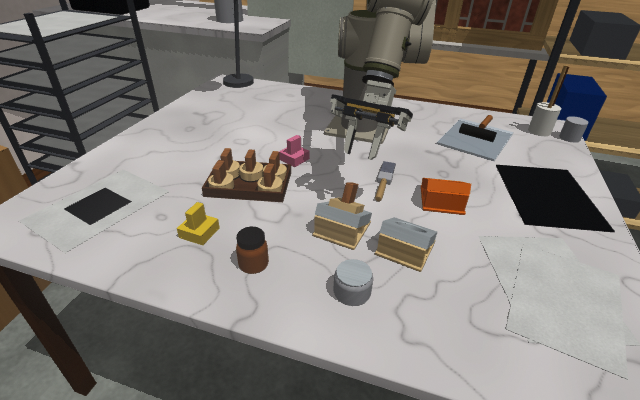

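```bash
python3 - <<'E'
from h import *
s=6;off=np.array([290,160])
T=np.load('Tf.npy')
a=cv2.imread('pics/f2.png'); b=cv2.imread('pics/f1.png')
# mark expected points for a fully home block (centred), uphill corners: top & at plate surface, plate corners, handle top corners
for h,c in((0,(0,0,255)),(.003,(255,0,0))):
  for x,y,z in [(.035,.035,.03+h),(.035,-.035,.03+h),(-.035,.035,.03+h),(-.035,-.035,.03+h),(.024,.01,.078+h),(.024,-.01,.078+h),(-.024,.01,.078+h)]+([(.055,.055,.014),(.055,-.055,.014)] if h==0 else []):
    p=FL+EX*x+EY*y+N*z
    q=(proj('scene',p)-off+.5)*6; cv2.circle(a,tuple(int(v) for v in q),3,c,-1)
    q=(proj('wrist',p,T)-[210,80]+.5)*3.5; cv2.circle(b,tuple(int(v) for v in q),3,c,-1)
cv2.imwrite('pics/g2.png',a);cv2.imwrite('pics/g1.png',b)
E
```

```text
(no output)
```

View pics/g2.png

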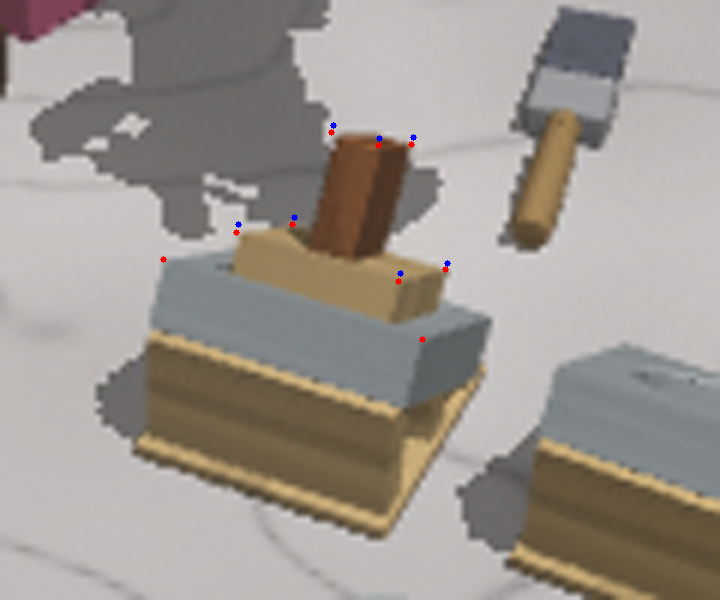

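View pics/g1.png

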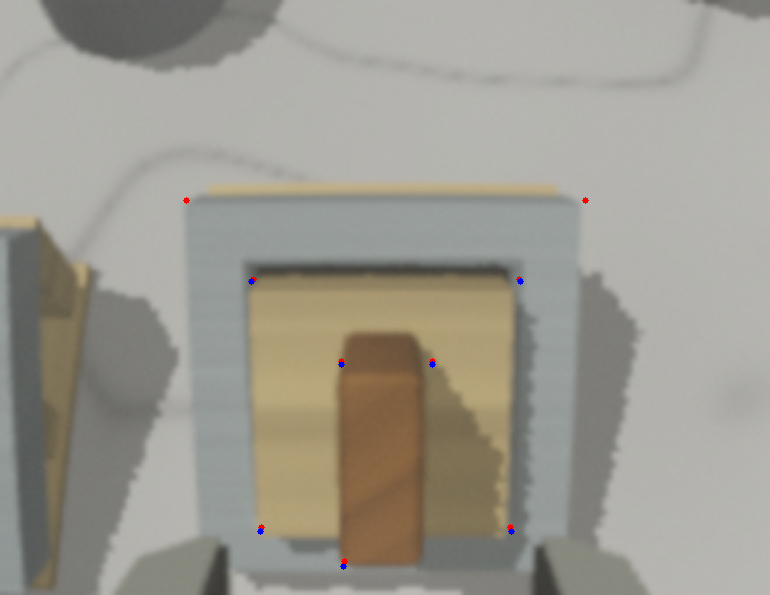

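```bash
python3 -c "
from h import *
print(ctrl.hand_in());st()"
```

```text
the job is handed in; nothing more can be done
None
the job is handed in; nothing more can be done
```

I drew the square block out of the crate's far middle place by its handle, seated it face down in the square recess, let go and backed off. The job was handed in after about 13 s.

- **Lift:** the block cleared the crate. The gripper opening read 19.7 mm on the 20 mm handle, and the block's underside was about 130 mm above the crate's at the top of the lift.
- **Seating:** the floor of the recess was felt at the expected height, at about 52 N. I relaxed that, leaving the block up to 1 mm off the floor by the arm's reading, before opening the fingers.
- **Final position:** the last pictures put the block's height, as well as they can resolve it, at fully home. It is square to the plate and about 2 mm downhill of centre, which is inside the 4 mm limit.
- **Everything else:** the five round blocks stand upright in the crate, and the brush, jar and tin look unmoved. The arm is well clear of everything.
- **What disagreed:**
  - One plate corner, projected into the scene view, was off by about 2–3 mm, roughly the camera calibration error.
  - My first wrist-camera reading of the handle's position was about 5 mm off the top view. A closer look agreed with the top view, so I used that.

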